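Tip the wipes carton onto its base and push it back to the bench stop

ROBOT

A 6-joint arm with a two-finger parallel gripper is mounted at the origin on a cart in front of the work surface, level with it; the furniture and walls round the work are solid. World frame = base frame: x ahead of the robot, y to its left, z up, the work surface at z = 0. Lengths are in m, angles in rad, forces in N, time in s.
With the tool pointing down it reaches from about 0.35 to 0.85 m from the base axis. Payload 8.1 kg.
Tool frame: the origin (TCP) lies at the very end of the fingers, on their centre line; the grasp point (between the pads) lies 19 mm behind it; z points along the fingers, y is the direction in which the jaws open and shut (so a half turn about z gives the same grasp; the last joint's range is limited). The gripper opens to 93 mm and grips with 3 to 60 N. Pads are 15 mm wide; open, the fingers measure 128 mm over their backs; the gripper's body (75 mm by 188 mm) begins 65 mm behind the grasp point.
Start: joints at [1.117, 0.13, 1.488, -0, 1.523, -0.085], TCP at [0.216, 0.56, 0.219] pointing down, gripper open.
Joint ranges: [-2.96, 2.96], [-0.89, 2.26], [0.02, 2.5], [-1.34, 4.48], [0, 2.73], [-2.66, 2.66]. Speed limits (rad/s): [2.39, 2.39, 2.79, 3.14, 3.14, 3.14].

INTERFACE

Orientations are given as a unit quaternion [x, y, z, w].
In Python, from bench import env gives the robot as it stands.
- The arm moves only by the tool carry_out, never from a script. Its argument "commands" is a list of rows, each a list of 5 numbers: the shift along the tool's x, y, z in m, then the turn about the tool's z in degrees, then the closure, from -1 (fully open) to 1 (shut), so that 0 is half open. A call has 1 to 10 rows; each row shifts and turns the commanded pose from where the row before left it, along the tool's axes as they then stand; what a row does not reach is not made up. A row lasts 1/10 s, in which the tool goes at most 50 mm and 8.59 degrees, less where a joint would pass 70% of its speed; a pose out of reach is approached as far as the arm can. A call is refused whole if a number of a shift passes 0.05 or a number of a turn 8.59, either way. A call with a gripper value outside its range is refused whole. The fingers move at their own pace and stop on an object; "force" is the grip in N (left out, the last holds). Time passes only in rows, so rows that do not move let the fingers close. It gives the time, the measured TCP pose, the force and the opening at its end, in the units of the state.
- env.get_obs(): the state, without advancing time (a new reading comes with each control period).
- env.snapshot(name): name is "scene" or "side" or "wrist"; returns a dict with "image" (384x512x3 uint8, red, green, blue), "z_map" (384x512 float32, m along the optical axis (not along the pixel's ray), 0 where there is no reading), "intrinsics" (3x3 intrinsics, pixels), "dist_coeffs" ([k1, k2, p1, p2, k3] as OpenCV has them; the pictures are not rectified), "cam_to_world" (4x4, takes a point from camera to world coordinates); the wrist camera has in their place "hand_eye" (4x4, takes a point from camera to tool coordinates, whose origin is the TCP and whose axes are the flange's). Camera axes: x right, y down, z forward; pixel columns grow to the right and rows downward; lengths in m; the calibration is good to about 2 mm. A picture is of the moment at which its call begins: read the wrist's pose just before it.
- env.job_done(): hands the job in, once; it reports no verdict.
The state is a dict: "clock": time; "joint_pos": joint angles; "qvel": joint speeds; "effort": joint torques, N m; "tcp_pos": TCP position; "tcp_rot": TCP orientation; "wrist_force": force on the tool from outside, world axes, zero at the start; "torque": the same for the moment, N m; "finger_gap": finger opening in m.
Only numpy, scipy, OpenCV 4.12 (cv2) and the standard library are available. Lean on these libraries where they do the work, as an engineer would, in place of code of your own. Each camera call takes 0.05 s, during which the arm holds its last target. There are 200 camera calls.

TASK

The green carton of wipes at the front of the bench has been left standing on its small end. With the fingertips only, push it over away from you so that it lies on its base with the wipe sticking out of the top, then push it along the bench until its far end sits flush against the low aluminium stop rail behind it. Only push it: do not pinch, lift or crush the carton, and do not disturb the bottle, the tube and the beaker beside it.

Things in the scene. Friction and masses are not known exactly. Their poses are not given: they have to be found in the camera images.
- wipes_box: Green carton of wipes, a stiff plain box 87 (own x) by 123 (own y) by 72 mm (own z), 0.18 to 0.35 kg; a soft white wipe stands 37 mm out of its top (may be brushed). Origin: centre of its base; own z from base to top. At the start it stands on an 87 x 72 mm end, own y up, origin 61.5 mm above the bench, top with the wipe toward the robot (within about 0.5 rad), base toward the rail.
- carton_centre (a point): Centre of the carton's solid, 36 mm from its base along own z. A slow push near the upper edge tips the carton about its lower far edge (straight below the origin at the start) rather than sliding it: friction on bench about 0.5 to 0.7. It then lies with own y toward the rail, its far end 45 to 105 mm short of the rail; the end facing the robot is 87 mm wide, 72 mm high.
- far_corner_a (a point): Corner of the carton's base: own x +43.5 mm, own y +61.5 mm. At the start it is up in the air; after tipping it is a lower corner of the end that looks at the rail.
- far_corner_b (a point): The other corner of that end: own x -43.5 mm, own y +61.5 mm.
- stop_rail: The stop: aluminium angle bar fixed to the bench; upright wall 280 mm long (own y), 30 mm high, 6 mm thick, a 5 mm thick foot reaching 51 mm back. Origin: at bench height, middle of the wall's front face, which looks toward the robot; own x points away from the robot, square to that face; own z up. A carton pushed on askew can wedge with one corner on it: square it up first.
- bottle: White square plastic bottle without a cap, 58 x 58 x 116 mm, loose; a bystander. Origin: centre of its underside, own z up.
- tube: White sample tube with orange screw cap, 35 mm diameter, 116 mm tall, loose; a bystander. Origin: centre of its underside, own z up.
- beaker: Small glass beaker, 54 mm diameter, 70 mm tall, loose; a bystander. Origin: centre of its underside, own z up.
There are look-alikes about, which are no part of the job. Of the things that look like the wipes_box, take the one that is farthest to the robot's right at the start.

How it is judged:
On the way, in this order (a step that is already met when the one before it is completed fails the run):
1. the carton has been tipped over and lies on its base, the wipe on top (angle between wipes_box's own z axis and vertical below 0.1 rad and height (world z) of wipes_box below 0.008 m), for 0.2 s.
2. the carton's far end is flush against the rail (all of step 1 and x of far_corner_a in the frame of stop_rail between -0.008 and 0.005 m and y of far_corner_a in the frame of stop_rail between -0.145 and 0.145 m and x of far_corner_b in the frame of stop_rail between -0.008 and 0.005 m and y of far_corner_b in the frame of stop_rail between -0.145 and 0.145 m), for 0.2 s.
At the end, for the whole second after the job is handed in: The carton lies flat on its base, wipe on top (within 0.1 rad), at rest; both lower corners of its far end are within 8 mm of the rail's front face and between the rail's ends (5 mm over allowed); bottle, tube and beaker stand where they were (within 25 mm, upright within 0.2 rad) (all of step 2 and distance of each of bottle, tube, beaker from where it was at the start of the episode below 0.025 m and angle between each of bottle, tube, beaker's own z axis and vertical below 0.2 rad and linear speed of wipes_box below 0.01 m/s); the robot touches nothing.
It fails at once if the carton is lifted: its centre rises above 90 mm (72 mm is enough to tip it) (height (world z) of carton_centre above 0.09 m).
It fails at once if the carton is squeezed or crushed: more than 35 N between fingers and carton (contact force between the fingers and wipes_box above 35 N).
It fails at once if the bottle, tube or beaker is shifted more than 25 mm or tipped (not (distance of bottle from where it was at the start of the episode below 0.025 m) or not (angle between bottle's own z axis and vertical below 0.2 rad) or not (distance of tube from where it was at the start of the episode below 0.025 m) or not (angle between tube's own z axis and vertical below 0.2 rad) or not (distance of beaker from where it was at the start of the episode below 0.025 m) or not (angle between beaker's own z axis and vertical below 0.2 rad)).
It also fails if it takes over 51 s, if anything falls off the work surface, if the arm or the gripper's body presses on something with over 40 N, if the wrist force passes 120 N, or if a joint passes its speed limit or range.

## Working session

There is one attempt and no reset: what is moved stays moved. The work goes in short steps, Python scripts to look and compute and a tool call to move; the robot and the scene stay as the last step left them, time stands still between calls to the robot, and variables do not carry over. Pictures are saved under pics/ and viewed, about 8 in all and at most 12, crops included, and the job is handed in when it is done.

Besides the shell and the picture viewer there is one more tool, called after "Request:" as name(argument=value, ...), one argument or row to a line, values as JSON. carry_out: Moves the arm, as the interface text tells. Its arguments: {"type":"object","properties":{"commands":{"type":"array"},"force":{"type":"number"}},"required":["commands"]}

```bash
mkdir -p pics
cat > h.py <<'E'
import numpy as np, cv2
from bench import env
def snap(n,save=None):
    o=env.get_obs(); s=env.snapshot(n)
    if save: cv2.imwrite('pics/'+save,s['image'][...,::-1])
    if n=='wrist':
        from scipy.spatial.transform import Rotation as R
        T=np.eye(4);T[:3,:3]=R.from_quat(o['tcp_rot']).as_matrix();T[:3,3]=o['tcp_pos'];s['cam_to_world']=T@s['hand_eye']
    return s
def cloud(s):
    z=s['z_map'];h,w=z.shape
    u,v=np.meshgrid(np.arange(w),np.arange(h))
    p=cv2.undistortPoints(np.stack([u,v],-1).reshape(-1,1,2).astype(np.float64),s['intrinsics'],s['dist_coeffs']).reshape(h,w,2)
    P=np.concatenate([p*z[...,None],z[...,None]],-1)
    W=P@s['cam_to_world'][:3,:3].T+s['cam_to_world'][:3,3]
    W[z==0]=np.nan
    return W
E
python3 - <<'E'
from h import *
o=env.get_obs();print(o)
a=snap('scene','a.png');b=snap('side','b.png')
cv2.imwrite('pics/ab.png',cv2.resize(np.hstack([a['image'],b['image']])[...,::-1],(800,300)))
for s in(a,b):
  print(s['cam_to_world'].round(3))
  W=cloud(s);hsv=cv2.cvtColor(s['image'],cv2.COLOR_RGB2HSV)
  m=((hsv[...,0]>35)&(hsv[...,0]<90)&(hsv[...,1]>80)).astype(np.uint8)
  n,l,st,c=cv2.connectedComponentsWithStats(m)
  for i in range(1,n):
    if st[i,4]>150:
      p=W[l==i];print(st[i],np.nanpercentile(p,[2,50,98],axis=0).round(3).tolist())
E
```

```text
{'clock': 0.0, 'joint_pos': array([ 1.11659872e+00,  1.31111891e-01,  1.48927641e+00,  3.54319964e-07,
        1.52296153e+00, -8.54035495e-02]), 'qvel': array([ 6.17981414e-04,  1.18918760e-05,  3.35356730e-04,  3.02222292e-04,
       -4.97658728e-04, -1.24156252e-03]), 'effort': array([ 5.99482446e-04, -5.59860349e+01, -4.91753483e+01,  7.66844326e-02,
        3.54435341e-02, -1.63542622e-04]), 'tcp_pos': array([0.21603253, 0.5591673 , 0.21761843]), 'tcp_rot': array([ 1.83353754e-01,  9.83046606e-01, -8.46759970e-04, -2.34349514e-04]), 'wrist_force': array([-0.11952507,  0.4412954 ,  0.49450369]), 'torque': array([-0.03144495,  0.00866062,  0.00888232]), 'finger_gap': 0.09318031820129659}
[[ 0.832 -0.241  0.5    0.071]
 [-0.555 -0.391  0.735 -0.687]
 [ 0.018 -0.888 -0.459  0.553]
 [ 0.     0.     0.     1.   ]]
[311 133  13  31 261] [[0.985, 0.25, 0.005], [0.99, 0.284, 0.047], [1.044, 0.35, 0.073]]
[ 146  146   77   84 2948] [[0.348, 0.134, 0.005], [0.407, 0.19, 0.081], [0.586, 0.32, 0.123]]
[ 225  182   44   64 2018] [[0.483, -0.031, 0.005], [0.508, -0.026, 0.089], [0.554, 0.051, 0.123]]
[[-0.994 -0.047  0.103  0.446]
 [-0.113  0.398 -0.91   0.977]
 [ 0.001 -0.916 -0.4    0.5  ]
 [ 0.     0.     0.     1.   ]]
[ 221  173   66  118 4110] [[0.486, -0.002, 0.006], [0.535, 0.326, 0.082], [0.592, 0.336, 0.124]]
[ 305  201   41   64 2188] [[0.347, 0.149, 0.007], [0.385, 0.222, 0.085], [0.423, 0.229, 0.124]]
[ 45 222  20  37 232] [[0.985, 0.239, 0.012], [0.99, 0.285, 0.072], [1.041, 0.305, 0.078]]
[ 62 224  12  32 214] [[0.983, 0.239, 0.006], [0.986, 0.254, 0.041], [0.994, 0.268, 0.074]]
[  7 234  38  41 975] [[0.991, 0.315, 0.014], [1.035, 0.357, 0.052], [1.073, 0.361, 0.074]]
```

View pics/a.png

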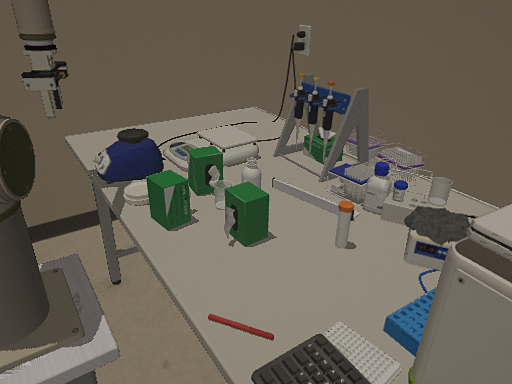

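View pics/b.png

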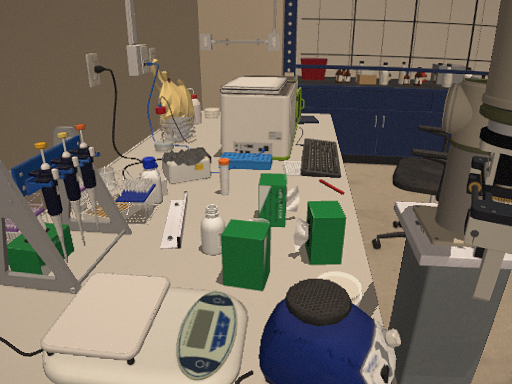

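Pictures 1 and 2: the target is the carton at (246,213) in scene and (272,200) in side, at about x 0.52, y 0.01. Its wipe faces the robot. The rail runs (275,182)-(355,215) in scene. The tube is at (344,225), the bottle at (251,172) and the beaker at (222,195).

Run:
```python
from h import *
Ws=[];C=[]
for n in('scene','side'):
  s=snap(n);Ws.append(cloud(s));C.append(s['image'])
  W=Ws[-1];hsv=cv2.cvtColor(C[-1],cv2.COLOR_RGB2HSV)
  g=(hsv[...,0]>35)&(hsv[...,0]<90)&(hsv[...,1]>80)
  near=(W[...,0]>.4)&(W[...,0]<.66)&(W[...,1]>-.1)&(W[...,1]<.12)
  t=g&near&(W[...,2]>.117)
  r=cv2.minAreaRect(W[t][:,:2].astype(np.float32));print(n,'top',t.sum(),r,cv2.boxPoints(r).round(3).tolist(),np.median(W[t][:,2]))
  f=near&g&(W[...,2]>.02)&(W[...,2]<.11); print(' sides',np.percentile(W[f],[2,98],axis=0).round(3).tolist())
P=np.vstack([w.reshape(-1,3) for w in Ws]);I=np.vstack([c.reshape(-1,3) for c in C])
k=(P[:,0]>.3)&(P[:,0]<1)&(P[:,1]>-.35)&(P[:,1]<.45)&(P[:,2]>-.02)&(P[:,2]<.3)
P=P[k];I=I[k]
o=np.argsort(P[:,2]);P=P[o];I=I[o]
# top view map 1mm ->px; up = +x, left=+y
M=np.full((700,800,3),255,np.uint8)
u=((.45-P[:,1])*1000).astype(int);v=((1-P[:,0])*1000).astype(int)
for d in(0,1):
  for e in(0,1): M[np.clip(v+d,0,699),np.clip(u+e,0,799)]=I[:,::-1]
for q in range(0,800,100): cv2.putText(M,f'{.45-q/1000:.2f}',(q,10),0,.35,(0,0,255));cv2.line(M,(q,0),(q,700),(255,0,255),1)
for q in range(0,700,100): cv2.putText(M,f'{1-q/1000:.1f}',(0,q+10),0,.35,(0,0,255));cv2.line(M,(0,q),(800,q),(255,0,255),1)
cv2.imwrite('pics/map.png',cv2.resize(M,(685,600),interpolation=cv2.INTER_AREA))
np.savez('c.npz',P=P,I=I)
```

```text
scene top 557 ((0.5193585753440857, 0.012514222413301468), (0.07228915393352509, 0.08688292652368546), 2.4170048236846924) [[0.48100000619888306, 0.05400000140070915], [0.48500001430511475, -0.03200000151991844], [0.5569999814033508, -0.028999999165534973], [0.5540000200271606, 0.05700000002980232]] 0.12200795795446812
 sides [[0.483, -0.031, 0.022], [0.555, 0.046, 0.109]]
side top 335 ((0.5187461972236633, 0.01557084172964096), (0.06821651011705399, 0.09012272953987122), 1.8436424732208252) [[0.4830000102519989, 0.05999999865889549], [0.4860000014305115, -0.03099999949336052], [0.5540000200271606, -0.02800000086426735], [0.5509999990463257, 0.06199999898672104]] 0.12295730754071504
 sides [[0.482, 0.053, 0.022], [0.545, 0.06, 0.107]]
```

View pics/map.png

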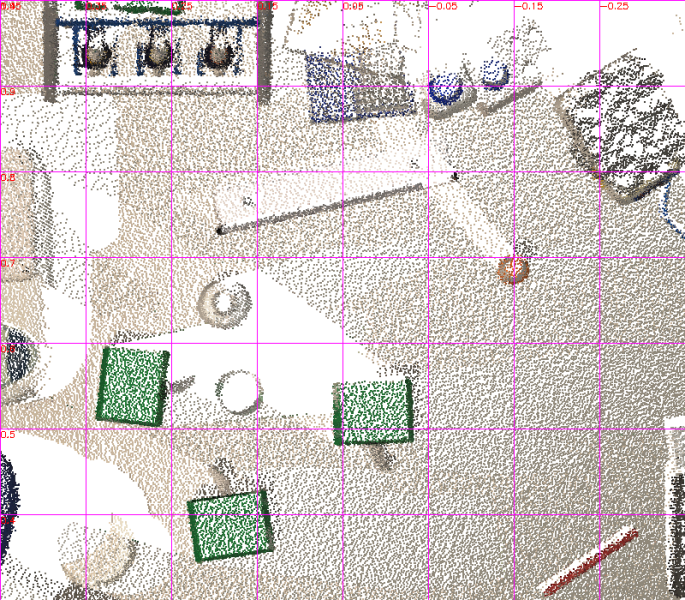

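Picture 3, a top-down map, gives these positions:

| Thing | Position |
|---|---|
| Carton top | centre (0.519, 0.013), yaw about 2.4° |
| Bottle | about (0.65, 0.18) |
| Beaker | about (0.54, 0.17) |
| Tube | about (0.69, -0.15) |
| Rail | skewed about 12° |

Next I'll fit the rail line and check that the approach path is clear.

Run:
```python
from h import *
P=np.load('c.npz')['P']
k=(P[:,0]>.68)&(P[:,0]<.83)&(P[:,1]>-.13)&(P[:,1]<.25)&(P[:,2]>.008)&(P[:,2]<.034)
k&=~((abs(P[:,0]-.69)<.05)&(P[:,1]<-.1))&~((P[:,0]<.7))
Q=P[k]
for lo,hi in((.008,.02),(.02,.027),(.027,.034)):
  q=Q[(Q[:,2]>lo)&(Q[:,2]<hi)].astype(np.float32)
  vx,vy,x,y=cv2.fitLine(q[:,:2],cv2.DIST_HUBER,0,.01,.001).ravel()
  t=(q[:,0]-x)*vx+(q[:,1]-y)*vy; d=(q[:,0]-x)*vy-(q[:,1]-y)*vx
  print(lo,len(q),'dir',np.degrees(np.arctan2(vy,vx))%180,'pt',x,y,'span',np.percentile(t,[1,99]),'d',np.percentile(d,[5,50,95]),'x at y=.06',x+(.06-y)*vx/vy,'ends',[(x+vx*a,y+vy*a) for a in np.percentile(t,[1,99])])
for n in('scene','side'):
  W=cloud(snap(n)).reshape(-1,3)
  k=(W[:,2]>.13)&(W[:,2]<.3)&(W[:,0]>.1)&(W[:,0]<.75)&(W[:,1]>-.3)&(W[:,1]<.75)
  h,xe,ye=np.histogram2d(W[k,0],W[k,1],bins=[np.arange(.1,.8,.1),np.arange(-.3,.8,.1)]);print(h.astype(int))
  k&=(W[:,1]>.35)&(W[:,1]<.5);print(W[k].max(0) if k.any() else '')
```

```text
0.008 340 dir 102.550865 pt 0.7558976 0.080332644 span [-0.1177477   0.16657286] d [-2.46788288e-02 -6.59464858e-05  3.45467660e-03] x at y=.06 0.76042414 ends [(np.float64(0.7303102820032596), np.float64(0.19526658447936962)), (np.float64(0.7920948886867228), np.float64(-0.08225970425685572))]
0.02 186 dir 102.988884 pt 0.7548984 0.0824425 span [-0.11472583  0.16917081] d [-4.08769236e-03 -1.62869692e-05  3.30821978e-03] x at y=.06 0.7600751 ends [(np.float64(0.7291124288298861), np.float64(0.1942329226839431)), (np.float64(0.7929215879279226), np.float64(-0.08239985719342605))]
0.027 253 dir 102.76843 pt 0.7574455 0.07460262 span [-0.12360293  0.16022497] d [-4.49881367e-03  3.79122794e-05  3.63948890e-03] x at y=.06 0.7607547 ends [(np.float64(0.7301278915123968), np.float64(0.19514900365378662)), (np.float64(0.792857015929584), np.float64(-0.08166019232111901))]
[[  0   0  25  17   0   0   0  53 128   0]
 [  0   0   0   0   0   0   0  31  71 134]
 [  0   0   0   0   0   0   0  67  59   0]
 [  0   0   0   0   0   0   0 104  82   0]
 [  0   0   0   0   0   0   0   0   0   0]
 [  0   0   0   0   0   0   0   0   0   0]]
[0.45514107 0.49999975 0.29727481]
[[   0    0    0   15    0    0    0    0   51    0]
 [   0    0    0    0    0    0    0    0   64 1039]
 [   0    0    0    0    0    0    0  139  683    0]
 [   0    0    0    0    0    0    0  254 1294    0]
 [   0    0    0    0    0    0    0    0    0    0]
 [   0    0    0    0    0    0    0    0    0    0]]
[0.45461292 0.49987395 0.14435463]
```

Request:
carry_out(
  commands=[
    [-0.034,-0.036,0,0,0],
    [-0.034,-0.036,0,0,0],
    [-0.034,-0.036,0,0,0],
    [-0.034,-0.036,0,0,0],
    [-0.034,-0.036,0,0,0],
    [-0.034,-0.036,0,0,0],
    [-0.034,-0.036,0,0,0],
    [-0.034,-0.036,0,0,0],
    [-0.034,-0.036,0,0,0],
    [-0.034,-0.036,0,0,0],
  ],
)

```text
clock: 1.3
tcp_pos: [0.404, 0.0994, 0.219]
tcp_rot: [0.183, 0.983, 0.0, 0.001]
wrist_force: [1.0, 0.2, 0.1]
finger_gap: 0.0465
```

Request:
carry_out(
  commands=[
    [-0.034,-0.036,0,0,0],
    [-0.02,-0.03,0,0,0],
    [0,0,0,-8,0],
    [0,0,0,-8,0],
    [0,0,0,-7.5,0],
    [0,0,0,0,0],
    [0,0,0,0,0],
  ],
)

```text
clock: 2.0
tcp_pos: [0.4302, 0.0203, 0.2187]
tcp_rot: [-0.019, 1.0, -0.0, 0.0]
wrist_force: [0.1, -0.1, 0.4]
finger_gap: 0.0465
```

Request:
carry_out(
  commands=[
    [0,-0.0095,0.04,0,0],
    [0,0,0.04,0,0],
    [0,0,0.031,0,0],
    [-0.015,0,0,0,0],
    [-0.015,0,0,0,0],
    [0,0,0,0,0],
  ],
)

```text
clock: 2.6
tcp_pos: [0.4615, 0.0122, 0.1076]
tcp_rot: [-0.019, 1.0, -0.0, 0.0]
wrist_force: [0.3, -0.1, -0.3]
finger_gap: 0.0461
```

Run:
```python
from h import *
a=snap('scene');b=snap('side')
cv2.imwrite('pics/p4.png',np.hstack([cv2.resize(a['image'][130:280,150:350],(400,300)),cv2.resize(b['image'][120:300,200:400],(333,300))])[...,::-1])
```

```text
(no output)
```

View pics/p4.png

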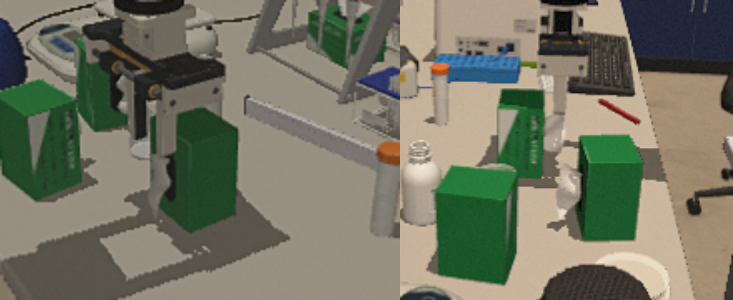

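Picture 4: both fingertips are just in front of the carton's upper near edge, and the other objects are clear. I'll push slowly.

Request:
carry_out(
  commands=[
    [-0.006,0,0,0,0],
    [-0.005,0,0,0,0],
    [-0.004,0,0,0,0],
    [-0.004,0,0,0,0],
    [-0.004,0,0,0,0],
    [-0.004,0,0,0,0],
    [-0.004,0,0,0,0],
    [-0.004,0,0,0,0],
    [0,0,0,0,0],
  ],
)

```text
clock: 3.6
tcp_pos: [0.4961, 0.0135, 0.1076]
tcp_rot: [-0.021, 1.0, -0.0, 0.0]
wrist_force: [-0.5, -0.2, -0.1]
finger_gap: 0.0465
```

Run:
```python
from h import *
print(env.get_obs()['tcp_pos'],env.get_obs()['wrist_force'])
a=snap('scene');b=snap('side')
cv2.imwrite('pics/p5.png',np.hstack([cv2.resize(a['image'][130:280,150:350],(400,300)),cv2.resize(b['image'][120:300,200:400],(333,300))])[...,::-1])
```

```text
[0.49609303 0.01346408 0.10764359] [-0.53343417 -0.20305796 -0.12959866]
```

View pics/p5.png

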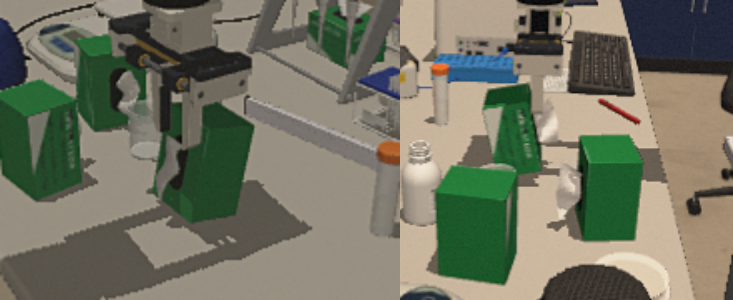

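Picture 5: the carton is tipping by about 10–12° about its far edge without sliding. I'll keep pushing.

Request:
carry_out(
  commands=[
    [-0.005,0,0,0,0],
    [-0.005,0,0,0,0],
    [-0.005,0,0,0,0],
    [-0.005,0,0,0,0],
    [-0.005,0,0,0,0],
    [-0.005,0,0,0,0],
    [-0.005,0,0,0,0],
    [-0.005,0,0,0,0],
    [-0.005,0,0,0,0],
  ],
)

```text
clock: 4.6
tcp_pos: [0.5409, 0.0153, 0.1076]
tcp_rot: [-0.021, 1.0, -0.0, -0.0]
wrist_force: [-0.3, -0.3, 0.8]
finger_gap: 0.0466
```

Request:
carry_out(
  commands=[
    [0,0,0,0,0],
    [0,0,0,0,0],
    [0,0,0,0,0],
    [0,0,0,0,0],
  ],
)

```text
clock: 5.0
tcp_pos: [0.5403, 0.0153, 0.1076]
tcp_rot: [-0.021, 1.0, 0.0, -0.0]
wrist_force: [-0.8, -0.8, 0.0]
finger_gap: 0.0464
```

```bash
cat > m.py <<'E'
from h import *
import sys
o=env.get_obs();print(o['tcp_pos'],o['wrist_force'])
ims=[]
for n in('scene','side'):
  s=snap(n);W=cloud(s);hsv=cv2.cvtColor(s['image'],cv2.COLOR_RGB2HSV)
  g=(hsv[...,0]>35)&(hsv[...,0]<90)&(hsv[...,1]>80)
  near=(W[...,0]>.48)&(W[...,0]<.85)&(W[...,1]>-.1)&(W[...,1]<.13)
  t=g&near&(W[...,2]>.066)&(W[...,2]<.08)
  g2=g&near;print(n,'z pct',np.percentile(W[g2][:,2],[2,50,98]).round(3))
  if t.sum()>30:
    r=cv2.minAreaRect(W[t][:,:2].astype(np.float32));print(' top',t.sum(),cv2.boxPoints(r).round(3).tolist(),[np.round(q,3) for q in r])
  ims.append(s['image'])
a,b=ims
cv2.imwrite('pics/'+sys.argv[1],np.hstack([cv2.resize(a[130:280,150:350],(400,300)),cv2.resize(b[120:300,150:350],(333,300))])[...,::-1])
E
python3 m.py p6.png
```

```text
[0.54032597 0.01534864 0.10762566] [-0.77774847 -0.76370784  0.04954675]
scene z pct [0.004 0.051 0.073]
 top 556 [[0.5559999942779541, 0.05900000035762787], [0.5590000152587891, -0.02800000086426735], [0.6830000281333923, -0.024000000208616257], [0.6800000071525574, 0.06300000101327896]] [array([0.619, 0.017]), array([0.124, 0.087]), np.float64(1.896)]
side z pct [0.021 0.063 0.075]
 top 480 [[0.5559999942779541, 0.06199999898672104], [0.5600000023841858, -0.020999999716877937], [0.6809999942779541, -0.017000000923871994], [0.6779999732971191, 0.06700000166893005]] [array([0.619, 0.023]), array([0.122, 0.083]), np.float64(2.172)]
```

View pics/p6.png

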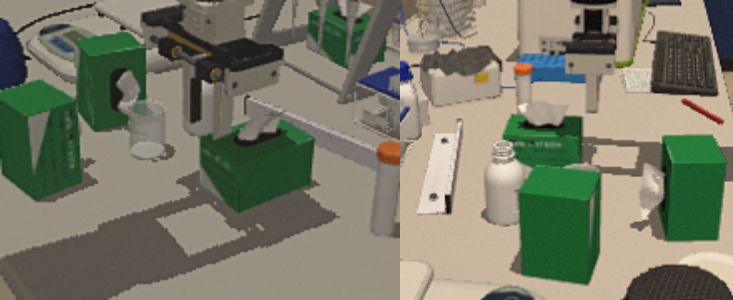

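Picture 6: the carton lies on its base with the wipe up. Its near end is at x 0.557, its centre at (0.619, 0.018), and its yaw is about 2°. It needs about 84 mm of travel and a 10.5° turn to the left. I'll come down behind it now.

Request:
carry_out(
  commands=[
    [0.012,0,0,0,0],
    [0,0,0.036,0,0],
    [0,0,0.036,0,0],
    [-0.006,0,0,0,0],
    [-0.006,0,0,0,0],
    [-0.005,0,0,0,0],
    [-0.004,0,0,0,0],
    [-0.004,0,0,0,0],
    [-0.004,0,0,0,0],
    [0,0,0,0,0],
  ],
)

```text
clock: 6.1
tcp_pos: [0.5584, 0.016, 0.0362]
tcp_rot: [-0.021, 1.0, -0.0, 0.001]
wrist_force: [0.8, 0.3, -0.1]
finger_gap: 0.046
```

Request:
carry_out(
  commands=[
    [-0.0045,0,0,-0.75,0],
    [-0.0045,0,0,-0.75,0],
    [-0.0045,0,0,-0.75,0],
    [-0.0045,0,0,-0.75,0],
    [-0.0045,0,0,-0.75,0],
    [-0.0045,0,0,-0.75,0],
    [-0.0045,0,0,-0.75,0],
    [0,0,0,0,0],
  ],
)

```text
clock: 6.9
tcp_pos: [0.5897, 0.0187, 0.0357]
tcp_rot: [-0.067, 0.998, 0.0, 0.0]
wrist_force: [-0.6, -0.3, 0.4]
finger_gap: 0.0468
```

```bash
python3 m.py p7.png
```

```text
[0.58968395 0.01869674 0.03573438] [-0.58744265 -0.25757949  0.3865327 ]
scene z pct [0.004 0.043 0.073]
 top 286 [[0.5929999947547913, 0.05700000002980232], [0.6029999852180481, -0.02500000037252903], [0.7239999771118164, -0.009999999776482582], [0.7139999866485596, 0.07199999690055847]] [array([0.658, 0.024]), array([0.122, 0.083]), np.float64(7.013)]
side z pct [0.02  0.067 0.075]
 top 461 [[0.5920000076293945, 0.06499999761581421], [0.6029999852180481, -0.020999999716877937], [0.7210000157356262, -0.004999999888241291], [0.7089999914169312, 0.08100000023841858]] [array([0.656, 0.03 ]), array([0.119, 0.087]), np.float64(7.727)]
```

Request:
carry_out(
  commands=[
    [-0.0045,0,0,-0.85,0],
    [-0.0045,0,0,-0.85,0],
    [-0.0045,0,0,-0.85,0],
    [-0.0045,0,0,-0.85,0],
    [-0.0045,0,0,-0.85,0],
    [-0.0045,0,0,-0.85,0],
    [-0.003,0,0,0,0],
    [0,0,0,0,0],
  ],
)

```text
clock: 7.8
tcp_pos: [0.619, 0.024, 0.0357]
tcp_rot: [-0.111, 0.994, 0.0, 0.0]
wrist_force: [0.3, -0.3, -0.2]
finger_gap: 0.0463
```

```bash
python3 m.py p7.png
```

```text
[0.61896687 0.02396094 0.03572467] [ 0.34247881 -0.3351585  -0.23044554]
scene z pct [0.004 0.043 0.073]
 top 248 [[0.6159999966621399, 0.06499999761581421], [0.6359999775886536, -0.01899999938905239], [0.7549999952316284, 0.008999999612569809], [0.7360000014305115, 0.09300000220537186]] [array([0.686, 0.037]), array([0.123, 0.087]), np.float64(12.986)]
side z pct [0.019 0.068 0.075]
 top 454 [[0.6159999966621399, 0.07100000232458115], [0.6359999775886536, -0.017000000923871994], [0.753000020980835, 0.008999999612569809], [0.7329999804496765, 0.09700000286102295]] [array([0.685, 0.04 ]), array([0.12, 0.09]), np.float64(12.894)]
```

View pics/p7.png

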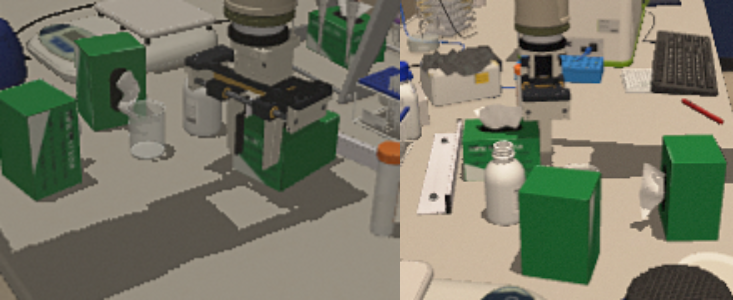

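Picture 7: the carton is square to the rail (12.9° against 12.7°) with a gap of about 16 mm at both corners, and the bottle is clear. I'll close the gap gently.

Request:
carry_out(
  commands=[
    [-0.004,0,0,0,0],
    [-0.004,0,0,0,0],
    [-0.003,0,0,0,0],
    [-0.001,0,0,0,0],
    [-0.001,0,0,0,0],
    [0,0,0,0,0],
  ],
)

```text
clock: 8.5
tcp_pos: [0.6313, 0.0267, 0.0357]
tcp_rot: [-0.111, 0.994, -0.0, 0.0]
wrist_force: [-0.3, 0.5, -0.4]
finger_gap: 0.0464
```

Request:
carry_out(
  commands=[
    [-0.001,0,0,0,0],
    [-0.001,0,0,0,0],
  ],
)

```text
clock: 8.7
tcp_pos: [0.6329, 0.027, 0.0357]
tcp_rot: [-0.111, 0.994, -0.0, -0.0]
wrist_force: [-6.2, -1.6, 4.1]
finger_gap: 0.0464
```

Request:
carry_out(
  commands=[
    [-0.001,0,0,0,0],
    [0,0,0,0,0],
  ],
)

```text
clock: 8.9
tcp_pos: [0.6329, 0.027, 0.0356]
tcp_rot: [-0.111, 0.994, -0.0, -0.001]
wrist_force: [-7.9, -2.5, 6.6]
finger_gap: 0.0469
```

```bash
python3 m.py p8.png
```

```text
[0.63291576 0.02701621 0.03564853] [-7.94814819 -2.52838888  6.57117093]
scene z pct [0.005 0.043 0.073]
 top 245 [[0.6309999823570251, 0.06499999761581421], [0.6489999890327454, -0.01600000075995922], [0.7710000276565552, 0.012000000104308128], [0.753000020980835, 0.09200000017881393]] [array([0.701, 0.038]), array([0.126, 0.083]), np.float64(12.796)]
side z pct [0.021 0.068 0.075]
 top 448 [[0.6320000290870667, 0.07699999958276749], [0.6470000147819519, -0.004999999888241291], [0.7649999856948853, 0.01600000075995922], [0.75, 0.0989999994635582]] [array([0.698, 0.047]), array([0.12 , 0.084]), np.float64(10.252)]
```

Request:
carry_out(
  commands=[
    [-0.001,0,0,0,0],
    [0,0,0,0,0],
  ],
)

```text
clock: 9.2
tcp_pos: [0.6329, 0.027, 0.0356]
tcp_rot: [-0.111, 0.994, -0.0, -0.002]
wrist_force: [-13.5, -4.4, 10.3]
finger_gap: 0.0466
```

It's firm against the rail: pushing harder raises the force to 14 N with no movement. I'll back off and lift clear.

Request:
carry_out(
  commands=[
    [0.005,0,0,0,0],
    [0.02,0,0,0,0],
    [0.03,0,0,0,0],
    [0.03,0,0,0,0],
    [0.03,0,-0.03,0,0],
    [0,0,-0.05,0,0],
    [0,0,-0.05,0,0],
    [0.03,0,-0.04,0,0],
    [0,0,0,0,0],
    [0,0,0,0,0],
  ],
)

```text
clock: 10.2
tcp_pos: [0.4945, -0.0045, 0.2075]
tcp_rot: [-0.111, 0.994, -0.0, 0.002]
wrist_force: [0.9, 0.9, 0.5]
finger_gap: 0.0462
```

```bash
python3 m.py p8.png
```

```text
[ 0.49454699 -0.0045156   0.20749166] [0.89831835 0.93885162 0.51766996]
scene z pct [0.005 0.053 0.074]
 top 522 [[0.6290000081062317, 0.06800000369548798], [0.6499999761581421, -0.01600000075995922], [0.7739999890327454, 0.014000000432133675], [0.753000020980835, 0.09799999743700027]] [array([0.702, 0.041]), array([0.128, 0.087]), np.float64(13.623)]
side z pct [0.02  0.069 0.075]
 top 476 [[0.6290000081062317, 0.07400000095367432], [0.6499999761581421, -0.013000000268220901], [0.7670000195503235, 0.014999999664723873], [0.7459999918937683, 0.10199999809265137]] [array([0.698, 0.045]), array([0.121, 0.089]), np.float64(13.341)]
```

View pics/p8.png

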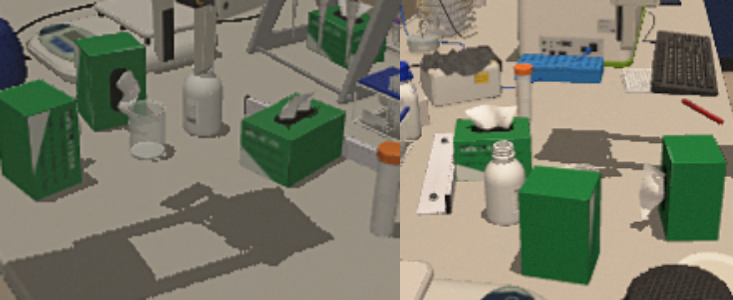

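Picture 8: the carton is flat with the wipe up and its far end on the rail. The bottle, tube and beaker haven't moved. I'll hand it in.

```bash
python3 -c "
from bench import env
print(env.job_done())"
```

```text
the job is handed in; nothing more can be done
None
```

I tipped the right-hand carton over with the fingertips, turned it about 10.5° while pushing so it was square to the rail, and pressed it home. I then backed the arm clear and handed the job in at about 10 s; no verdict was reported.

**Final checks:**
- **Flat:** the carton lies on its base with the wipe on top, its top face at about 73 mm.
- **Flush:** its yaw is about 13.4° against the rail's fitted 12.7°. At 14 N of pushing (limit 35 N) it no longer moved. In the scene view the far corners are within about 3 mm of the rail line.
- **Disagreement:** the side view puts those corners about 3–5 mm short of the rail instead. Both views are inside the 8 mm limit.
- **Bystanders:** bottle, tube and beaker look undisturbed and upright in the last picture. I did not measure their positions again.

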